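Hold a hinge flap lined up for its pin

ROBOT

A 6-joint arm with a two-finger parallel gripper is mounted at the origin on a cart in front of the work surface, level with it; the furniture and walls round the work are solid. World frame = base frame: x ahead of the robot, y to its left, z up, the work surface at z = 0. Lengths are in mm, angles in degrees, forces in N, time in s.
With the tool pointing down it reaches from about 350 to 850 mm from the base axis. Payload 8.1 kg.
Tool frame: the origin (TCP) lies between the finger pads; the fingertips stand 25 mm ahead of it and the grasp point (between the pads) lies 6 mm ahead of it (r.tcp_to_tips is the distance from the TCP to the fingertips, in mm); z points along the fingers, y is the line along which they close (so a half turn about z gives the same grasp; the last joint's range is limited). The gripper opens to 85 mm and grips with 20 to 120 N. Pads are 22 mm wide; open, the fingers measure 114 mm over their backs; the gripper's body (76 mm by 85 mm) begins 54 mm behind the grasp point. The pads swing forward as they close: fully open they stand 13 mm farther back than shut.
Start: joints at [69.821, 7.471, 85.268, -0, 87.261, -4.893], TCP at [158.166, 578.782, 256.292] pointing down, gripper open.
Joint ranges: [-169.43, 169.43], [-51.17, 129.36], [1.28, 143.12], [-76.62, 256.62], [0, 156.53], [-152.29, 152.29]. Speed limits (degrees/s): [136.94, 136.94, 159.86, 180, 180, 180].

INTERFACE

Orientations are given as [roll, pitch, yaw] about the fixed x, y, z axes, in that order (R = Rz(yaw) Ry(pitch) Rx(roll)).
In Python, from bench import r gives the robot as it stands.
- The arm moves only by the tool apply_moves, never from a script. Its arguments are lists of equal length, an entry for each row: "angular": the turn, a rotation vector about the world's x, y, z in units of 8 degrees (1.0 is 8 degrees), a list of three; "travel": the shift along the world's x, y, z in units of 40 mm (1.0 is 40 mm), a list of three; "jaw": the opening, from 0 (shut) to 1 (fully open). A call has 1 to 20 rows; each row shifts and turns the commanded pose from where the row before left it; what a row does not reach is not made up. A row lasts 1/8 s, in which the tool goes at most 62.5 mm and 10.7 degrees, less where a joint would pass 70% of its speed; a pose out of reach is approached as far as the arm can. A call is refused whole if a number of a shift passes 1 or a number of a turn 1, either way. A call with a gripper value outside its range is refused whole. The fingers move at their own pace and stop on an object; "force" is the grip in N (left out, the last holds). Time passes only in rows, so rows that do not move let the fingers close. It gives the time, the measured TCP pose, the force, the opening and the grip force at its end, in the units of the state.
- r.sense(): the state, without advancing time (a new reading comes with each control period).
- r.snapshot(name): name is "side" or "top" or "wrist"; returns a dict with "color" (420x560x3 uint8, red, green, blue), "fx", "fy", "cx", "cy" (pixels), "R" (3x3) and "t" (3): a world point X has camera coordinates R X + t; the wrist camera has in their place "mount" (4x4, takes a point from camera to tool coordinates, whose origin is the TCP and whose axes are the flange's). Camera axes: x right, y down, z forward; pixel columns grow to the right and rows downward; lengths in mm; the calibration is good to about 2 mm. A picture is of the moment at which its call begins: read the wrist's pose just before it. There is no depth.
- r.hand_in(): hands the job in; it is judged then, once.
The state is a dict: "time": time; "joint_pos": joint angles; "qd": joint speeds; "joint_efforts": joint torques, N m; "tool_pos": TCP position; "tcp_rot": TCP orientation; "ft_force": force on the tool from outside, world axes, zero at the start; "wrist_torque": the same for the moment, N m; "finger_gap": finger opening in mm; "grip_force": force on a finger pad.
Only numpy, scipy, OpenCV 4.12 (cv2) and the standard library are available. Lean on these libraries where they do the work, as an engineer would, in place of code of your own. Each camera call takes 0.05 s, during which the arm holds its last target. There are 200 camera calls.

TASK

Pick up the wooden flap whose hinge leaf has one middle knuckle (not the spare flap with two outer knuckles) and bring that knuckle in between the two knuckles on the jamb block, so that all the knuckle holes line up and a pin could be pushed straight through. Keep holding the flap there, level, still and free of the jamb block (not resting on it or pressing against it): the program finishes while the gripper is holding it. Leave the spare flap, the hinge pin and the sanding block where they lie.

Things in the scene. Friction and masses are not known exactly. Their poses are not given: they have to be found in the camera images.
- flap_mid (a point): the flap to use: light wooden board 80 long (x) x 50 wide (y) x 18 mm thick, flat on the bench, a steel leaf on top (upper face 22 mm above the underside) with ONE knuckle at the middle of its +x end; about 0.22 kg. Point: middle of the board's length and width, 11 mm above its underside. x runs along the board to the knuckle, y along the hole, z up. Grip it across its 50 mm width.
- flap_hole (a point): centre of the flap's knuckle hole: 56 mm from flap_mid along the flap's x and 9 mm above it (20 mm above the flap's underside). The knuckle is a steel tube along the flap's y, 22 mm outside diameter, 24 mm long, hole 13 mm; its axis lies 16 mm beyond the end of the wood. Same axes as the flap.
- spare_mid (a point): the spare flap, not to be used: same board and leaf, but with TWO knuckles, 11 mm long each, at the two outer edges of its +x end and nothing in the middle. Point and axes as for flap_mid. The two flaps may lie on either side of the jamb block.
- jamb_hole (a point): point on the jamb block's hinge axis, half-way between its two knuckles, 112 mm above the bench: the flap's hole centre belongs here. The gap between the knuckles is 30 mm wide, open above, below and in front. Axes: y along the hinge axis, x level from front to back of the block, z up. In place, the flap's axes point the same way as these, its board sticking out to -x in front of the block.
- jamb: the jamb block: upright wooden block, 60 (x) x 70 (y) mm, top 110 mm above the bench, on a fixed plywood base 110 x 120 x 16 mm, with a steel leaf on top and two knuckles (22 mm outside, 13 mm hole, 15 mm long each) standing out of its front. Origin on the bench under the block's centre; axes as jamb_hole. The hinge axis is 46 mm in front of the origin, 16 mm in front of the block's face.
- pin: L-shaped steel hinge pin, 8 mm thick, 90 mm long with a 22 mm bent end, lying on the bench near the robot; its long leg lies along its y axis, origin on the bench under the middle of the long leg. Not to be moved.
- sanding_block: grey abrasive block 59 x 82 x 26 mm, lying on the bench; origin at the centre of its underside. Not to be moved.
Not all that is in view belongs to the job. What is shaped like the part that bears flap_mid but black, green or turquoise is not meant.

How it is judged (in metres and radians):
On the way:
1. the one-knuckle flap is gripped and lifted off the bench (contact force between the fingers and flap above 1 N and height (world z) of flap_mid above 0.05 m), for 0.2 s.
At the end, for the whole second after the job is handed in: One-knuckle flap gripped (over 1 N); its hole centre within 3.5 mm of jamb_hole along each jamb axis, hole axes parallel within 5 degrees, level within 10 degrees, in front of the block, under 20 mm/s, under 1.5 N on the jamb block. Spare, pin and sanding block within 20 mm of where they lay (x of flap_hole in the frame of jamb_hole between -0.0035 and 0.0035 m and y of flap_hole in the frame of jamb_hole between -0.0035 and 0.0035 m and z of flap_hole in the frame of jamb_hole between -0.0035 and 0.0035 m and angle between the y axis of flap_hole and the y axis of jamb_hole, either way round below 0.09 rad and angle between flap_mid's own z axis and vertical below 0.17 rad and x of flap_mid in the frame of jamb_hole below -0.045 m and contact force between the fingers and flap above 1 N and contact force between flap and jamb below 1.5 N and linear speed of flap below 0.02 m/s and distance of each of spare_mid, pin, sanding_block from where it was at the start of the episode below 0.02 m); the arm keeps its last pose, push and grip.
It fails at once if the spare flap, the pin or the sanding block is moved by more than 20 mm (distance of any of spare_mid, pin, sanding_block from where it was at the start of the episode above 0.02 m).
It fails at once if the flap is forced hard against the jamb block (over 25 N) (contact force between flap and jamb above 25 N).
It also fails if it takes over 35 s, if anything falls off the work surface, if the arm or the gripper's body presses on something with over 40 N, if the wrist force passes 120 N, or if a joint passes its speed limit or range.

## Working session

There is one attempt and no reset: what is moved stays moved. The work goes in short steps, Python scripts to look and compute and a tool call to move; the robot and the scene stay as the last step left them, time stands still between calls to the robot, and variables do not carry over. Pictures are saved under pics/ and viewed, at most 10 in all, crops included, and the job is handed in when it is done.

Besides the shell and the picture viewer there is one more tool, called after "Request:" as name(argument=value, ...), one argument or row to a line, values as JSON. apply_moves: Moves the arm, as the interface text tells. Its arguments: {"type":"object","properties":{"angular":{"type":"array"},"travel":{"type":"array"},"jaw":{"type":"array"},"force":{"type":"number"}},"required":["angular","travel","jaw"]}

```bash
mkdir -p pics; python3 - <<'E'
from bench import r
import cv2,pickle,numpy as np
s=r.sense();print(s['time'],s['tool_pos'],s['tcp_rot'],s['finger_gap'])
d={}
for n in("top","side","wrist"):
    d[n]=r.snapshot(n);cv2.imwrite(f"pics/{n}0.png",d[n]["color"][:,:,::-1])
    print(n,d[n]['fx'],d[n]['cx'],d[n]['cy'],[np.round(d[n][k],3).tolist() for k in d[n] if k in('R','t','mount')])
pickle.dump((s,d),open('d0.pkl','wb'))
E
```

```text
0.0 [157.97552584 578.31110472 255.24862131] [-1.79895338e+02 -9.33909192e-03  1.64714555e+02] 85.06349140961515
top 449.5594840675869 284.1623306272301 205.94330444700992 [[[-0.028, -0.999, 0.015], [-0.983, 0.024, -0.183], [0.182, -0.02, -0.983]], [-51.629, 568.571, 1219.791]]
side 439.68164926064895 280.8277427486299 199.09174077193276 [[[0.994, -0.107, -0.011], [-0.069, -0.548, -0.834], [0.083, 0.83, -0.552]], [-563.108, 88.501, 1285.984]]
wrist 313.6010668423831 277.10433110357116 208.06977230122357 [[[0.0, -0.955, -0.295, 75.754], [1.0, -0.0, 0.001, 0.403], [-0.001, -0.295, 0.955, -118.352], [0.0, 0.0, 0.0, 1.0]]]
```

View pics/top0.png

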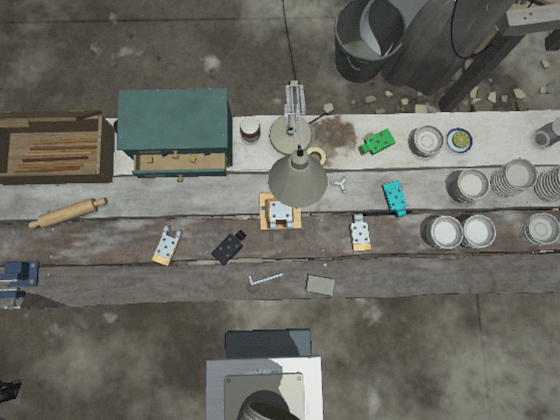

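View pics/side0.png

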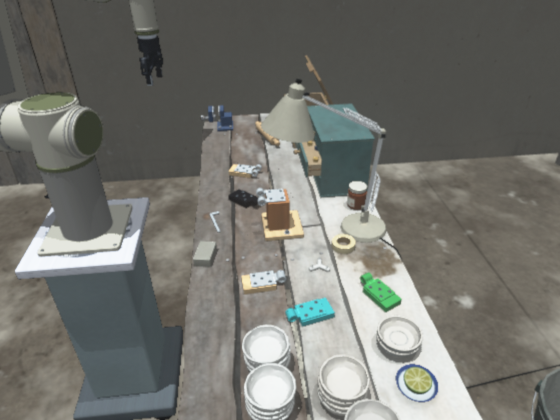

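The top view shows the jamb at about (281,212). Two light flaps are possible: A at (167,245) and B at (360,232). The black (229,247), green (377,142) and turquoise (395,197) ones are decoys. The lamp shade hangs behind and above the jamb at (298,180). Next I'll enlarge both flaps.

```bash
python3 - <<'E'
import cv2,pickle,numpy as np
s,d=pickle.load(open('d0.pkl','rb'))
t=d['top']['color'][:,:,::-1];q=d['side']['color'][:,:,::-1]
c=lambda im,u,v:cv2.resize(im[v-25:v+25,u-32:u+32],(400,300),interpolation=cv2.INTER_CUBIC)
a=np.vstack([np.hstack([c(t,167,245),c(t,360,232)]),np.hstack([c(t,281,212),c(q,270,208)])])
cv2.imwrite('pics/crop.png',a)
for n in('top','side'):
  im=d[n];P=np.linalg.inv(im['R'])
  def pt(u,v,z):
    ray=P@np.array([(u-im['cx'])/im['fx'],(v-im['cy'])/im['fy'],1]);o=-P@im['t'];return np.round(o+ray*(z-o[2])/ray[2])
  for u,v,z in ([(167,245,20),(360,232,20),(281,212,110),(300,175,250)] if n=='top' else [(245,170,20),(263,281,20),(277,195,110)]):print(n,u,v,pt(u,v,z))
E
```

```text
top 167 245 [468. 269.  20.]
top 360 232 [ 491. -284.   20.]
top 281 212 [540. -56. 110.]
top 300 175 [ 606. -103.  250.]
side 245 170 [469. 257.  20.]
side 263 281 [ 491. -295.   20.]
side 277 195 [551. -54. 110.]
```

View pics/crop.png

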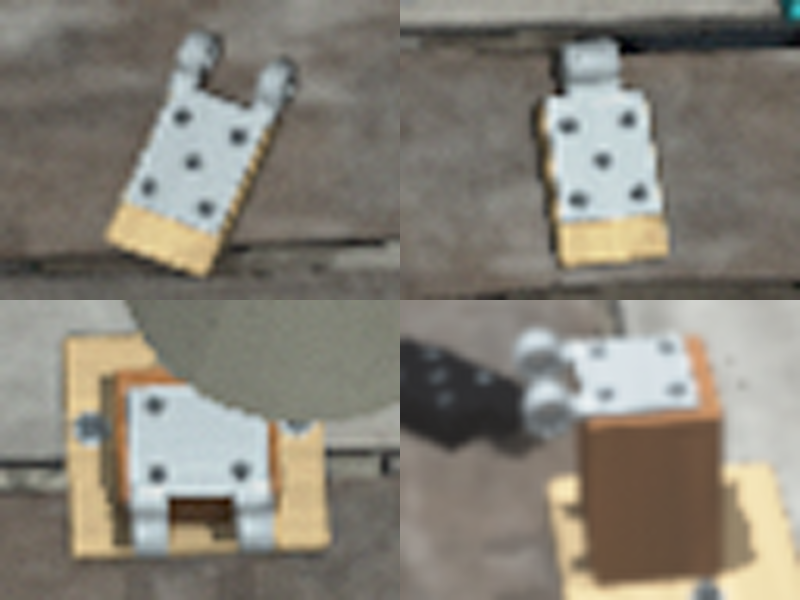

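B (360,232) has the single middle knuckle, so it is the flap to use. It sits at about (491,-290), yaw about 5°. A (167,245) has two outer knuckles and is the spare. The jamb is at about (545,-55) and its knuckles face -x. I'll move over B now.

Request:
apply_moves(
  angular=[
    [0,0,0.15],
    [0,0,0.15],
    [0,0,0.15],
    [0,0,0.15],
    [0,0,0.15],
    [0,0,0.15],
    [0,0,0.15],
    [0,0,0.15],
    [0,0,0.15],
    [0,0,0.15],
    [0,0,0.15],
    [0,0,0.15],
    [0,0,0.15],
    [0,0,0.15],
    [0,0,0.15],
    [0,0,0.15],
    [0,0,0],
    [0,0,0],
    [0,0,0],
    [0,0,0],
  ],
  travel=[
    [0.6,-1,0],
    [0.6,-1,0],
    [0.6,-1,0],
    [0.6,-1,0],
    [0.6,-1,0],
    [0.6,-1,0],
    [0.6,-1,0],
    [0.6,-1,0],
    [0.2,-1,0],
    [0.2,-1,0],
    [0.2,-1,0],
    [0.2,-1,0],
    [0.2,-1,0],
    [0.2,-1,0],
    [0.2,-1,0],
    [0.2,-1,0],
    [0.2,-1,0],
    [0.2,-1,0],
    [0.2,-1,0],
    [0.2,-1,0],
  ],
  jaw=[1,1,1,1,1,1,1,1,1,1,1,1,1,1,1,1,1,1,1,1],
)

```text
time: 2.65
tool_pos: [446.1, -222.5, 256.0]
tcp_rot: [180.0, -0.0, -176.1]
ft_force: [-0.4, 1.0, -0.4]
finger_gap: 85.6
grip_force: 0.0
```

Request:
apply_moves(
  angular=[
    [0,0,0],
    [0,0,0],
    [0,0,0],
    [0,0,0],
  ],
  travel=[
    [0,-0.9,-0.6],
    [0,-0.8,-0.6],
    [0,0,0],
    [0,0,0],
  ],
  jaw=[1,1,1,1],
)

```text
time: 3.15
tool_pos: [446.1, -288.9, 208.3]
tcp_rot: [180.0, -0.0, -176.1]
ft_force: [-0.3, -0.3, 0.1]
finger_gap: 85.6
grip_force: 0.0
```

```bash
cat > h.py <<'E'
from bench import r
import cv2,numpy as np
from scipy.spatial.transform import Rotation as Ro
def wr(name=None):
    s=r.sense();w=r.snapshot('wrist')
    if name: cv2.imwrite(f'pics/{name}.png',w['color'][:,:,::-1])
    T=np.eye(4);T[:3,:3]=Ro.from_euler('xyz',s['tcp_rot'],degrees=True).as_matrix();T[:3,3]=s['tool_pos']
    w['T']=T@np.array(w['mount']);w['s']=s
    w['ext']=np.linalg.inv(w['T']);return w
def pt(w,u,v,z):
    if 'T' in w: Rm,o=w['T'][:3,:3],w['T'][:3,3]
    else: Rm=np.array(w['R']).T;o=-Rm@np.array(w['t'])
    d=Rm@np.array([(u-w['cx'])/w['fx'],(v-w['cy'])/w['fy'],1]);return o+d*(z-o[2])/d[2]
E
python3 - <<'E'
from h import *
import pickle
w=wr('w1');pickle.dump(w,open('w1.pkl','wb'));print(w['s']['tool_pos'],w['s']['tcp_rot'],w['s']['joint_pos'],w['s']['time'])
E
```

```text
[ 446.10467699 -288.89041924  208.34123483] [ 1.79963616e+02 -1.48067955e-02 -1.76104383e+02] [-3.84655107e+01 -1.55314821e+00  9.96492212e+01  1.70762813e-02
  8.19393837e+01 -1.32363523e+02] 3.15
```

View pics/w1.png

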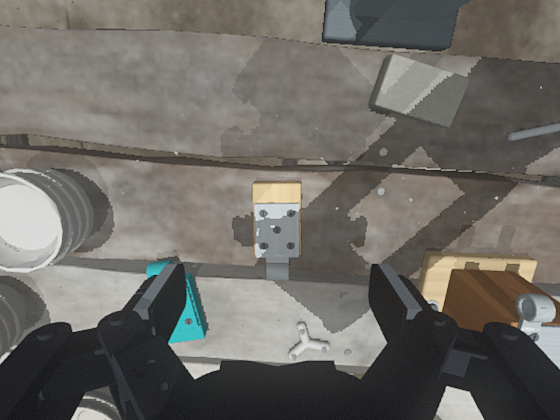

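The wrist view shows flap B centred near (277,222). Its leaf's knuckle end is at row 258 and its knuckle at (277,270). The jamb is at lower right, with its knuckle at (533,310).

```bash
python3 - <<'E'
from h import *
import pickle
from scipy.optimize import least_squares
w=pickle.load(open('w1.pkl','rb'));s,d=pickle.load(open('d0.pkl','rb'))
for n,u,v,z in[('backL',252,183,18),('backR',300,182,18),('frL',255,258,22),('frR',298,258,22),('screwmid',277,229.5,22),('s1',262,213,22),('s2',291,212,22),('s3',264,246,22),('s4',291,245,22),('knuck',277.5,268,31)]:print(n,pt(w,u,v,z).round(1))
# lamp rim triangulated: pairs top/side
def pr(w,X):
    p=np.array(w['R'])@X+np.array(w['t']);return np.array([w['fx']*p[0]/p[2]+w['cx'],w['fx']*p[1]/p[2]+w['cy']])
f=lambda X:np.r_[pr(d['top'],X)-(298,180),pr(d['side'],X)-(291,118)]
q=least_squares(f,[600,-100,250]);print('lamp',q.x.round(),q.fun.round(1))
g=np.array([[560,420]])
c=cv2.resize(w['color'][170:290,230:330,::-1],(500,600),interpolation=cv2.INTER_CUBIC)
c2=cv2.resize(d['side']['color'][70:150,250:350,::-1],(300,240),interpolation=cv2.INTER_CUBIC)
c3=cv2.resize(d['top']['color'][140:240,250:350,::-1],(300,300),interpolation=cv2.INTER_CUBIC)
o=np.zeros((600,800,3),np.uint8);o[:,:500]=c;o[:240,500:]=c2;o[300:,500:]=c3
cv2.imwrite('pics/c2.png',o)
E
```

```text
backL [ 441.3 -313.5   18. ]
backR [ 437.  -265.4   18. ]
frL [ 522.1 -306.4   22. ]
frR [ 519.  -260.5   22. ]
screwmid [ 487.9 -285.1   22. ]
s1 [ 471.  -301.7   22. ]
s2 [ 467.9 -272.2   22. ]
s3 [ 507.5 -297.6   22. ]
s4 [ 504.4 -269.2   22. ]
knuck [ 527.5 -281.9   31. ]
lamp [576. -92. 352.] [-0.  -3.5 -3.7  1. ]
```

View pics/c2.png

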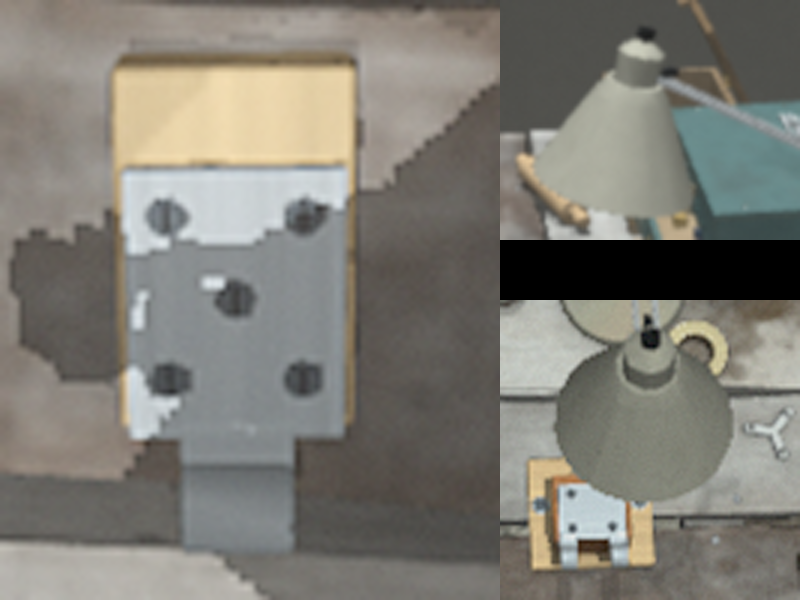

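Flap B is at about (480,-286), yaw 5.4°. I'll turn the tool a half turn so the wrist camera sits on the knuckle side, where it can see both the knuckle and the jamb when they meet.

Request:
apply_moves(
  angular=[
    [0,0,-1],
    [0,0,-1],
    [0,0,-1],
    [0,0,-1],
    [0,0,-1],
    [0,0,-1],
    [0,0,-1],
    [0,0,-1],
    [0,0,-1],
    [0,0,-1],
    [0,0,-1],
    [0,0,-1],
    [0,0,-1],
    [0,0,-1],
    [0,0,-1],
    [0,0,-1],
    [0,0,-1],
    [0,0,-1],
    [0,0,-1],
    [0,0,-1],
  ],
  travel=[
    [0.1,0,0],
    [0.1,0,0],
    [0.1,0,0],
    [0.1,0,0],
    [0.1,0,0],
    [0.1,0,0],
    [0.1,0,0],
    [0,0,0],
    [0,0,0],
    [0,0,0],
    [0,0,0],
    [0,0,0],
    [0,0,0],
    [0,0,0],
    [0,0,0],
    [0,0,0],
    [0,0,-0.3],
    [0,0,-0.5],
    [0,0,-0.5],
    [0,0,-0.5],
  ],
  jaw=[1,1,1,1,1,1,1,1,1,1,1,1,1,1,1,1,1,1,1,1],
)

```text
time: 5.7
tool_pos: [475.1, -288.6, 137.1]
tcp_rot: [179.9, -0.1, 23.7]
ft_force: [-0.1, 0.1, -0.5]
finger_gap: 85.3
grip_force: 0.0
```

Request:
apply_moves(
  angular=[
    [0,0,-1],
    [0,0,-1],
    [0,0,-0.3],
    [0,0,0],
    [0,0,0],
  ],
  travel=[
    [0,0.06,0],
    [0,0,0],
    [0,0,0],
    [0,0,0],
    [0,0,0],
  ],
  jaw=[1,1,1,1,1],
)

```text
time: 6.32
tool_pos: [474.6, -286.5, 137.0]
tcp_rot: [180.0, -0.0, 5.6]
ft_force: [0.3, 0.2, -0.3]
finger_gap: 85.2
grip_force: 0.0
```

```bash
python3 - <<'E'
from h import *
import pickle
from scipy.optimize import least_squares
w=wr('w2');pickle.dump(w,open('w2.pkl','wb'));print(w['s']['tool_pos'],w['s']['tcp_rot'],w['s']['joint_pos'],w['s']['time'],r.tcp_to_tips)
s,d=pickle.load(open('d0.pkl','rb'))
def pr(w,X):
    p=np.array(w['R'])@X+np.array(w['t']);return np.array([w['fx']*p[0]/p[2]+w['cx'],w['fx']*p[1]/p[2]+w['cy']])
f=lambda X:np.r_[pr(d['top'],X)-(298,177),pr(d['side'],X)-(288,130)]
q=least_squares(f,[600,-100,250]);print('lamp rim',q.x.round(),q.fun.round(1))
E
```

```text
[ 474.63749713 -286.4816712   136.99350321] [ 1.79962173e+02 -4.91852946e-02  5.61900663e+00] [-3.64163119e+01  5.50813668e+00  1.00153046e+02  5.02663805e-03
  7.42769577e+01  4.79633382e+01] 6.325 25.0
lamp rim [580. -94. 324.] [ 0.   0.9  0.9 -0.3]
```

View pics/w2.png

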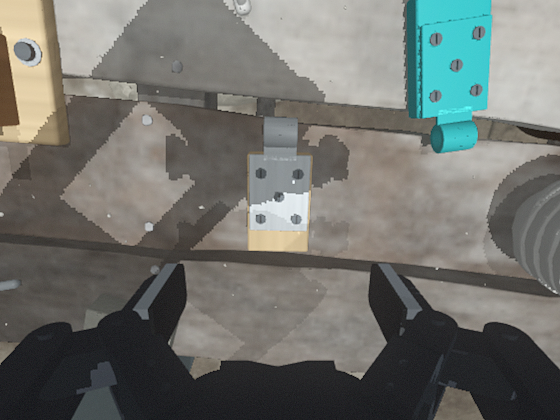

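The flap (columns 248–311, rows 153–251, knuckle at (281,132)) is centred between the fingers and square to them.

```bash
python3 - <<'E'
from h import *
import pickle
w=pickle.load(open('w2.pkl','rb'))
for n,u,v,z in[('back',278.5,250,18),('front',280,154,18),('s1',260.5,174,22),('s2',298,174.5,22),('s3',260,219,22),('s4',296,219,22),('smid',279,196.5,22)]:print(n,pt(w,u,v,z).round(1))
E
```

```text
back [ 440.7 -290.3   18. ]
front [ 519.2 -283.6   18. ]
s1 [ 503.3 -270.4   22. ]
s2 [ 505.7 -298.6   22. ]
s3 [ 467.6 -273.    22. ]
s4 [ 470.4 -301.2   22. ]
smid [ 487.3 -286.    22. ]
```

Request:
apply_moves(
  angular=[
    [0,0,-0.1],
    [0,0,0],
    [0,0,0],
    [0,0,0],
    [0,0,0],
    [0,0,0],
    [0,0,0],
    [0,0,0],
    [0,0,0],
    [0,0,0],
    [0,0,0],
    [0,0,0],
  ],
  travel=[
    [0,-0.02,-0.6],
    [0,0,-0.6],
    [0,0,-0.6],
    [0,0,-0.5],
    [0,0,-0.3],
    [0,0,-0.12],
    [0,0,0],
    [0,0,0],
    [0,0,0],
    [0,0,0],
    [0,0,0],
    [0,0,0],
  ],
  jaw=[1,1,1,1,1,1,0.3,0.3,0.3,0.3,0.3,0.3],
  force=60,
)

```text
time: 7.88
tool_pos: [475.0, -288.3, 28.8]
tcp_rot: [179.9, -0.1, 4.7]
ft_force: [-1.0, 0.1, 6.0]
finger_gap: 48.5
grip_force: 63.6
```

Request:
apply_moves(
  angular=[
    [0,0,0],
    [0,0,0],
    [0,0,0],
    [0,0,0],
    [0,0,0],
    [0,0,-0.1],
    [0,0,-0.1],
    [0,0,-0.1],
    [0,0,-0.1],
    [0,0,-0.1],
    [0,0,-0.1],
    [0,0,0],
    [0,0,0],
    [0,0,0],
    [0,0,0],
  ],
  travel=[
    [0,0,0.4],
    [0,0,0.7],
    [0,0,0.9],
    [0,0,0.9],
    [-0.3,0,0.9],
    [-0.3,0.5,0],
    [-0.3,0.7,0],
    [-0.3,0.8,0],
    [-0.3,0.8,0],
    [-0.3,0.8,0],
    [-0.3,0.8,0],
    [0,0.8,0],
    [0,0.5,0],
    [0,0,0],
    [0,0,0],
  ],
  jaw=[0.3,0.3,0.3,0.3,0.3,0.3,0.3,0.3,0.3,0.3,0.3,0.3,0.3,0.3,0.3],
)

```text
time: 9.75
tool_pos: [390.1, -60.0, 179.8]
tcp_rot: [180.0, -0.0, -0.1]
ft_force: [-0.1, 0.8, -2.0]
finger_gap: 48.3
grip_force: 62.8
```

```bash
python3 - <<'E'
from h import *
import pickle
w=wr('w3');pickle.dump(w,open('w3.pkl','wb'));print(w['s']['tool_pos'],w['s']['tcp_rot'],w['s']['time'],w['s']['grip_force'],w['s']['finger_gap'])
c=w['color'][:,:,::-1];cv2.imwrite('pics/w3c.png',cv2.resize(c[0:300,80:480],(800,600),interpolation=cv2.INTER_CUBIC))
E
```

```text
[390.13704298 -60.01762798 179.83264077] [ 1.79970852e+02 -1.89035288e-02 -6.72185872e-02] 9.75 62.77705192565918 48.32165985594677
```

View pics/w3c.png

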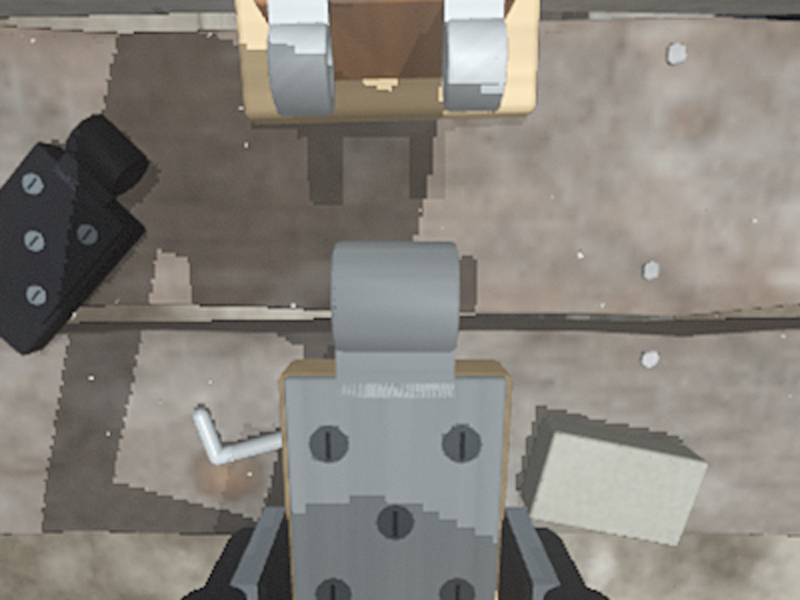

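The crop shows the flap knuckle at columns 332–459, rows 241–350. The jamb knuckles are at columns 270–332 and 444–507, with their front edges at rows 114 and 110. I'll fit cylinder models to these edges.

```bash
cat >> h.py <<'E'
from scipy.optimize import least_squares
def proj(w,X):
    p=X@w['ext'][:3,:3].T+w['ext'][:3,3];return np.c_[w['fx']*p[:,0]/p[:,2]+w['cx'],w['fy']*p[:,1]/p[:,2]+w['cy']]
A=np.linspace(0,2*np.pi,181)
def cyl(c,yaw,y0,y1,rad=11):
    P=np.vstack([np.c_[rad*np.cos(A),0*A+y,rad*np.sin(A)] for y in(y0,y1)])
    return c+P@Ro.from_euler('z',yaw,degrees=True).as_matrix().T
def bb(w,c,yaw,y0,y1):
    q=proj(w,cyl(c,yaw,y0,y1));return q[:,0].min(),q[:,0].max(),q[:,1].min(),q[:,1].max()
def fitj(w,Lo,Li,Lv,Ri,Ro_,Rv,z=112):
    def f(p):
        c=np.array([p[0],p[1],z+p[3]]);L=bb(w,c,p[2],15,30);R=bb(w,c,p[2],-30,-15)
        return [L[0]-Lo,L[1]-Li,L[3]-Lv,R[0]-Ri,R[1]-Ro_,R[3]-Rv,p[3]/2]
    return least_squares(f,[500,-57,0,0],x_scale=[1,1,1,1],diff_step=1e-5)
def fitf(w,a,b,vmin,seam,x0,y0,z):
    yaw=w['s']['tcp_rot'][2]
    def f(p):
        c=np.array([p[0],p[1],z+p[2]]);L=bb(w,c,yaw,-12,12)
        return [L[0]-a,L[1]-b,L[2]-vmin,proj(w,(c+[-10.8,0,2])[None])[0,1]-seam,p[2]/2]
    return least_squares(f,[x0,y0,0],diff_step=1e-5)
E
python3 - <<'E'
from h import *
import pickle
w=pickle.load(open('w3.pkl','rb'))
U=lambda c:80+(c+.5)/2-.5
V=lambda c:(c+.5)/2-.5
j=fitj(w,U(270),U(332),V(114),U(444),U(507),V(110));print(j.x.round(2),j.fun.round(1))
f=fitf(w,U(332),U(459.5),V(241),V(350),451,-60,171);print(f.x.round(2),f.fun.round(1))
E
```

```text
[505.3  -57.73   0.9   -1.04] [-1.4  2.1 -0.2 -1.2  0.6  0.3 -0.5]
[450.87 -59.63  -1.72] [-0.5  0.5 -0.4  0.4 -0.9]
```

Request:
apply_moves(
  angular=[
    [0,0,0.11],
    [0,0,0],
    [0,0,0],
    [0,0,0],
    [0,0,0],
    [0,0,0],
    [0,0,0],
    [0,0,0],
  ],
  travel=[
    [0,0.02,-0.4],
    [0,0,-0.5],
    [0,0,-0.4],
    [0,0,-0.18],
    [0.3,0,0],
    [0.3,0,0],
    [0.15,0,0],
    [0,0,0],
  ],
  jaw=[0.3,0.3,0.3,0.3,0.3,0.3,0.3,0.3],
)

```text
time: 10.8
tool_pos: [420.3, -58.9, 120.3]
tcp_rot: [-180.0, 0.0, 0.8]
ft_force: [-1.1, -0.0, -3.1]
finger_gap: 48.4
grip_force: 62.8
```

```bash
python3 - <<'E'
from h import *
import pickle
w=wr('w4');sd=r.snapshot('side');pickle.dump((w,sd),open('w4.pkl','wb'));print(w['s']['tool_pos'],w['s']['tcp_rot'],w['s']['time'],w['s']['grip_force'],w['s']['finger_gap'])
c=w['color'][:,:,::-1];cv2.imwrite('pics/w4c.png',cv2.resize(c[0:300,80:480],(800,600),interpolation=cv2.INTER_CUBIC))
E
```

```text
[420.3303229  -58.86994525 120.28402816] [-1.79999461e+02  1.09991186e-02  8.05467258e-01] 10.8 62.77408003807068 48.40739008963522
```

View pics/w4c.png

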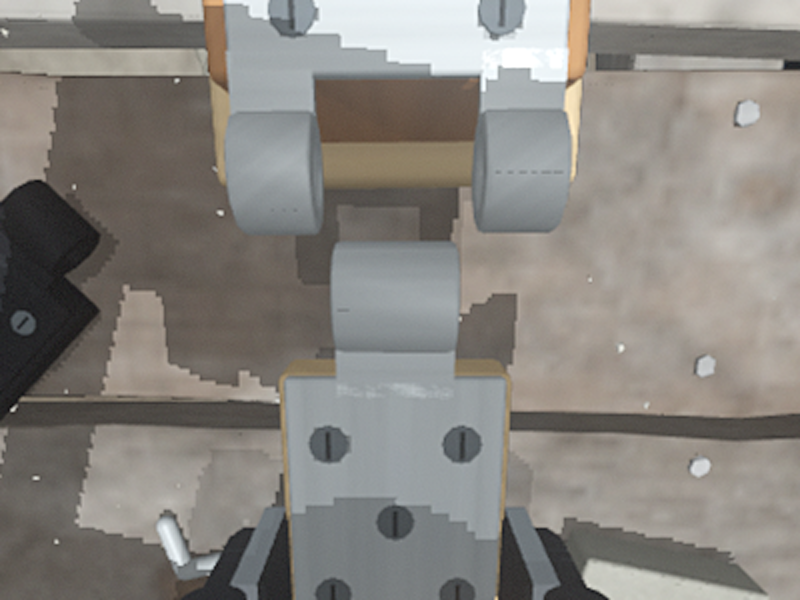

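Jamb knuckles in the crop: columns 227–322 and 474–569, front edges at rows 235 and 232, leaf seams at rows 112 and 110. The flap knuckle is at columns 332–459, rows 241–350, and heading into the gap.

```bash
python3 - <<'E'
from h import *
import pickle
w,sd=pickle.load(open('w4.pkl','rb'))
U=lambda c:80+(c+.5)/2-.5
V=lambda c:(c+.5)/2-.5
def f(p):
    c=np.array([p[0],p[1],112+p[3]]);L=bb(w,c,p[2],15,30);R=bb(w,c,p[2],-30,-15)
    sm=proj(w,c+np.array([[10.8,22,2],[10.8,-22,2]]))[:,1]
    return np.r_[L[0]-U(227),L[1]-U(322),L[3]-V(235),R[0]-U(474),R[1]-U(569),R[3]-V(232),sm-[V(112),V(110)],p[3]/4]
j=least_squares(f,[500,-57,0,0],diff_step=1e-5);print(j.x.round(2),j.fun.round(1))
g=fitf(w,U(332),U(459.5),V(241),V(350),481,-58,111.5);print(g.x.round(2),g.fun.round(1))
E
```

```text
[504.29 -57.63   1.37  -2.  ] [-0.5  2.1  0.2 -2.3  0.7  0.5 -1.8  1.1 -0.5]
[481.06 -57.56  -1.76] [-0.5  0.5 -0.4  0.5 -0.9]
```

Request:
apply_moves(
  angular=[
    [0,0,0],
    [0,0,0],
    [0,0,0],
    [0,0,0],
    [0,0,0],
    [0,0,0],
  ],
  travel=[
    [0.15,0,0.01],
    [0.15,0,0],
    [0.15,0,0],
    [0.13,0,0],
    [0,0,0],
    [0,0,0],
  ],
  jaw=[0.3,0.3,0.3,0.3,0.3,0.3],
)

```text
time: 11.65
tool_pos: [443.2, -58.8, 120.6]
tcp_rot: [-180.0, 0.0, 0.8]
ft_force: [0.1, 0.2, -3.1]
finger_gap: 48.1
grip_force: 62.8
```

```bash
python3 - <<'E'
from h import *
import pickle
w=wr('w5');sd=r.snapshot('side');pickle.dump((w,sd),open('w5.pkl','wb'));print(w['s']['tool_pos'],w['s']['tcp_rot'],w['s']['time'],w['s']['grip_force'],w['s']['ft_force'])
c=w['color'][:,:,::-1];a=cv2.resize(c[80:200,200:360],(480,360),interpolation=cv2.INTER_CUBIC)
b=cv2.resize(sd['color'][170:230,240:300,::-1],(320,320),interpolation=cv2.INTER_CUBIC)
o=np.zeros((360,800,3),np.uint8);o[:,:480]=a;o[:320,480:]=b;cv2.imwrite('pics/w5c.png',o)
E
```

```text
[443.21292882 -58.77233902 120.55485244] [-1.79995338e+02  2.55669140e-02  7.98661959e-01] 11.65 62.77320742607117 [ 0.14029019  0.21352326 -3.05567967]
```

View pics/w5c.png

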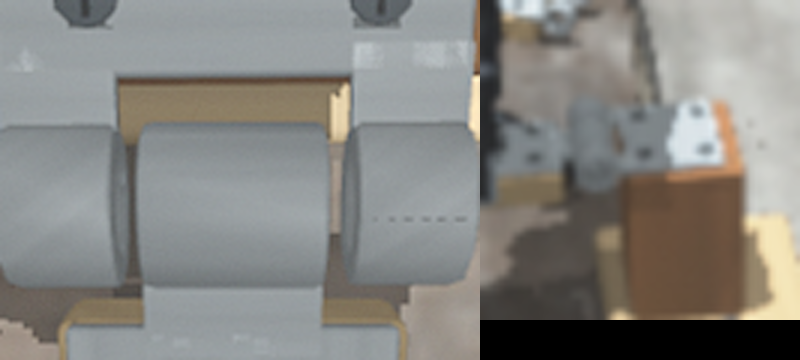

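The flap knuckle sits centred in the gap, with side gaps of 10 and 14 crop pixels (about 1.2 and 1.7 mm). Its front and rear edges line up with the jamb knuckles (rows 123/286 against 125/286). The wrist force hasn't changed, so nothing is touching, and I'm handing it in.

```bash
python3 -c "
from bench import r
print(r.hand_in())"
```

```text
the job is handed in; nothing more can be done
None
```

The job is handed in: the gripper holds the one-knuckle flap level, its knuckle centred between the jamb knuckles to within about 1 mm in the last picture, with no sign of contact; the hand-in returned no verdict.

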